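# Kit up the spool-winder parts in their printed nests

### The arm

A 7-joint arm with a two-finger parallel gripper is mounted at the origin on the work surface. World frame = base frame: x ahead of the robot, y to its left, z up, the work surface at z = 0. Lengths are in m, angles in rad, forces in N, time in s.
With the tool pointing down it reaches from about 0.425 to 0.825 m from the base axis. Payload 3.6 kg.
Tool frame: the origin (TCP) lies between the finger pads; the fingertips stand ctrl.tip_reach ahead of it and the grasp point (between the pads) lies 11 mm behind it (ctrl.tip_reach is the distance from the TCP to the fingertips, in m); z points along the fingers, y is the line along which they close (so a half turn about z gives the same grasp; the last joint's range is limited). The gripper opens to 85 mm and grips with 20 to 120 N. Pads are 22 mm wide; open, the fingers measure 114 mm over their backs; the gripper's body (76 mm by 85 mm) begins 54 mm behind the grasp point. The pads swing forward as they close: fully open they stand 13 mm farther back than shut.
Start: joints at [-1.238, 0.615, -0.013, 1.423, 0.008, 1.103, -0.04], TCP at [0.229, 0.608, 0.239] pointing down, gripper open.
Joint ranges: [-3.12, 3.12], [-0.3, 2.06], [-1.34, 1.32], [0.26, 2.42], [-1.36, 4.5], [0.01, 1.98], [-2.84, 2.84]. Speed limits (rad/s): [2.79, 2.79, 3.14, 3.14, 3.14, 3.14, 3.14].

### API

Orientations are given as a unit quaternion [x, y, z, w].
In Python, from station import monitor, grab_frame, workorder, finder, ctrl gives the robot as it stands.
- The arm moves only by the tool servo_tool, never from a script. Its argument "plan" is a list of rows, each a list of 3 entries, a list of its own where there are three numbers: the shift along the tool's x, y, z in mm, then the turn about the tool's z in degrees, then the closure, from -1 (fully open) to 1 (shut). A call has exactly 10 rows; each row shifts and turns the commanded pose from where the row before left it, along the tool's axes as they then stand; what a row does not reach is not made up. A row lasts 1/10 s, in which the tool goes at most 50 mm and 8.59 degrees, less where a joint would pass 70% of its speed; a pose out of reach is approached as far as the arm can. A call is refused whole if a number of a shift passes 50 or a number of a turn 8.59, either way. A call with a gripper value outside its range is refused whole. The fingers move at their own pace and stop on an object; "force" is the grip in N (left out, the last holds). Time passes only in rows, so rows that do not move let the fingers close, or fill a call up. It gives the time, the measured TCP pose, the force, the opening and the grip force at its end, in the units of the state.
- monitor.state(): the state, without advancing time (a new reading comes with each control period).
- grab_frame(name): name is "side" or "top" or "wrist"; returns a dict with "frame" (480x640x3 uint8, red, green, blue), "fx", "fy", "cx", "cy" (pixels), "rvec" (rotation vector, rad) and "tvec" (3), from world to camera coordinates, as OpenCV has them. Camera axes: x right, y down, z forward; pixel columns grow to the right and rows downward; lengths in m; the calibration is good to about 2 mm. The wrist camera is an equidistant fisheye: a pixel r from the principal point sees the ray r / f radians off the axis. A picture is of the moment at which its call begins. There is no depth.
- workorder.sign_off(): hands the job in; it is judged then, once.
Trained networks look in a picture, given as the dict that the camera call returned (one of the last four; its "shot" number tells which), for a name from the list of things; names that differ only in an ending like _2 or _b are one class to them, and where a whole thing is asked for, a point or a joint stands for the part that bears it (a point fixed in the world has none). Each returns a list of dicts, best first, with "confidence" (0 to 1); they miss things now and then, are a little off and sometimes report something else, mostly with a low value. They report only what shows in the picture. A call takes as long as a camera call. They do not tell look-alikes from the thing itself.
- finder.find_in(target, picture): "bbox" ([left, top, width, height] in pixels, round what is visible of it).
The state is a dict: "clock": time; "joint_positions": joint angles; "joint_velocities": joint speeds; "tau": joint torques, N m; "eef_pos": TCP position; "tool_rot": TCP orientation; "wrist_force": force on the tool from outside, world axes, zero at the start; "ft_torque": the same for the moment, N m; "width": finger opening in m; "gripper_force": force on a finger pad.
Only numpy, scipy, OpenCV 4.12 (cv2) and the standard library are available. Lean on these libraries where they do the work, as an engineer would, in place of code of your own. Each camera call takes 0.05 s, during which the arm holds its last target. There are 200 camera calls.

### The job

Lay out the kit for the next spool winder: set the stepper motor, the servo, the ball bearing and the spool hub each into the red printed nest that matches its outline, right way up and sitting flat on the nest's floor inside the walls. Put them down gently rather than dropping them, and leave the model boat and the jar where they stand.

Things in the scene. Friction and masses are not known exactly. Their poses are not given: they have to be found in the camera images.
- motor: Stepper motor standing shaft up: black square body 42 x 42 x 40 mm high with bare aluminium end caps, a 22 mm round boss 2 mm high and a thin 5 mm shaft on top, shaft tip 62 mm above the underside. About 280 g. Origin: centre of its underside; x and y square to its sides, z along the shaft.
- servo: Servo standing upright: narrow black case 40 mm (along its x) x 20 mm (along its y) x 36 mm high. Two thin ears 26 to 29 mm up stick out beyond the short ends to 55 mm overall. On top, 10 mm to +x of the middle, a white disc horn 19 mm across, its top at 41.5 mm. About 55 g. Origin: centre of its underside, z up.
- bearing: Ball bearing lying flat: bright steel ring, 47 mm outside diameter, 20 mm bore, 14 mm high, with dark shields between the rings. About 105 g. Origin: centre of its underside, z along its axis.
- hub: Spool hub: off-white printed plastic, a round flange 70 mm across and 5 mm thick at the bottom with a round boss 50 mm across on it, 27 mm high overall, a small steel bearing let in flush in the top. About 70 g. Origin: centre of its underside, z up along its axis.
- motor_nest: Nest for the stepper motor: square tray, 54 x 54 mm inside, 60 x 60 mm outside. Red printed plastic, fixed. Origin: centre of its underside, z up. Floor 4 mm above the bench, 3 mm thick wall all round, its rim 9 mm above the bench. x and y square to its walls; the motor fits at any quarter turn.
- servo_nest: Nest for the servo: narrow rectangular tray, 52 mm (along its x) x 32 mm (along its y) inside, 58 x 38 mm outside; the servo stands in it lengthways, either way round, its ears above the walls. Red printed plastic, fixed. Origin: centre of its underside, z up. Floor 4 mm above the bench, 3 mm thick wall all round, its rim 9 mm above the bench.
- bearing_nest: Nest for the ball bearing: the smaller round tray, 59 mm inside diameter, 65 mm outside. Red printed plastic, fixed. Origin: centre of its underside, z up. Floor 4 mm above the bench, 3 mm thick wall all round, its rim 9 mm above the bench.
- hub_nest: Nest for the spool hub: the larger round tray, 82 mm inside diameter, 88 mm outside. Red printed plastic, fixed. Origin: centre of its underside, z up. Floor 4 mm above the bench, 3 mm thick wall all round, its rim 9 mm above the bench.
- boat: Bystander, leave it alone: small green printed model boat with cabin and funnel, 57 mm long (its x), 30 mm wide, 48 mm high, loose on the bench among the parts. Origin: on its underside near the middle.
- jar: Bystander, leave it alone: small closed jar of inserts, 44 mm across, 50 mm high, metal lid, loose on the bench among the nests. Origin: centre of its underside.
There are look-alikes about, which are no part of the job. Of the things that look like the servo, the smallest one is meant. There is more than one size of the hub; the one meant has the size given above.

How it is judged:
At the end, for the whole second after the job is handed in: Motor, servo, bearing and hub each lie in their own nest: centre within 10 mm of the nest's centre, underside within 2.5 mm of the nest's floor, upright within 0.08 rad, released and at rest; the boat and the jar are upright and within 20 mm of where they started (horizontal distance between motor and motor_nest below 0.01 m and z of motor in the frame of motor_nest below 0.0065 m and angle between each of motor, servo, bearing, hub's own z axis and vertical below 0.08 rad and linear speed of each of motor, servo, bearing, hub below 0.02 m/s and angular speed of each of motor, servo, bearing, hub below 0.2 rad/s and horizontal distance between servo and servo_nest below 0.01 m and z of servo in the frame of servo_nest below 0.0065 m and horizontal distance between bearing and bearing_nest below 0.01 m and z of bearing in the frame of bearing_nest below 0.0065 m and horizontal distance between hub and hub_nest below 0.01 m and z of hub in the frame of hub_nest below 0.0065 m and distance of each of boat, jar from where it was at the start of the episode below 0.02 m and angle between each of boat, jar's own z axis and vertical below 0.3 rad); the robot touches nothing.
It fails at once if a part is dropped or thrown into its nest (it moves faster than 0.7 m/s within 30 mm of it) ((horizontal distance between motor and motor_nest below 0.03 m and z of motor in the frame of motor_nest below 0.03 m and linear speed of motor above 0.7 m/s) or (horizontal distance between servo and servo_nest below 0.03 m and z of servo in the frame of servo_nest below 0.03 m and linear speed of servo above 0.7 m/s) or (horizontal distance between bearing and bearing_nest below 0.03 m and z of bearing in the frame of bearing_nest below 0.03 m and linear speed of bearing above 0.7 m/s) or (horizontal distance between hub and hub_nest below 0.03 m and z of hub in the frame of hub_nest below 0.03 m and linear speed of hub above 0.7 m/s)).
It fails at once if the model boat is moved by more than 20 mm or tipped by more than 0.3 rad (distance of boat from where it was at the start of the episode above 0.02 m or angle between boat's own z axis and vertical above 0.3 rad).
It fails at once if the jar is moved by more than 20 mm or tipped by more than 0.3 rad (distance of jar from where it was at the start of the episode above 0.02 m or angle between jar's own z axis and vertical above 0.3 rad).
It also fails if it takes over 90 s, if anything falls off the work surface, if the arm or the gripper's body presses on something with over 40 N, if the wrist force passes 120 N, or if a joint passes its speed limit or range.

## Working session

There is one attempt and no reset: what is moved stays moved. The work goes in short steps, Python scripts to look and compute and a tool call to move; the robot and the scene stay as the last step left them, time stands still between calls to the robot, and variables do not carry over. Pictures are saved under pics/ and viewed, at most 14 in all, crops included, and the job is handed in when it is done.

Besides the shell and the picture viewer there is one more tool, called by a JSON object that holds its "name" and its "arguments". servo_tool: Moves the arm, as the interface text tells. Its arguments: {"type":"object","properties":{"plan":{"type":"array"},"force":{"type":"number"}},"required":["plan"]}

```bash
ls; mkdir -p pics; cat > h.py <<'E'
import numpy as np,cv2
from station import monitor, grab_frame, workorder, finder, ctrl
def shot(n,f):
    d=grab_frame(n); cv2.imwrite('pics/'+f,d['frame'][:,:,::-1]); return d
def w2p(d,P):
    R=cv2.Rodrigues(np.array(d['rvec'],float))[0]; c=R@np.array(P,float)+np.array(d['tvec']).ravel()
    return np.array([d['fx']*c[0]/c[2]+d['cx'],d['fy']*c[1]/c[2]+d['cy']])
def p2w(d,u,v,z):
    R=cv2.Rodrigues(np.array(d['rvec'],float))[0]; t=np.array(d['tvec'],float).ravel()
    o=-R.T@t; r=R.T@np.array([(u-d['cx'])/d['fx'],(v-d['cy'])/d['fy'],1]); return o+r*(z-o[2])/r[2]
E
python3 - <<'E'
from h import *
s=monitor.state(); print({k:np.round(v,3).tolist() for k,v in s.items()}, ctrl.tip_reach)
for n in['top','side']:
    d=shot(n,n+'0.png'); R=cv2.Rodrigues(np.array(d['rvec'],float))[0]; print(n,d['fx'],d['cx'],d['cy'],(-R.T@np.array(d['tvec']).ravel()).round(3),R.round(2).tolist())
    if n=='top': print(p2w(d,0,0,0),p2w(d,640,480,0))
    for o in 'motor servo bearing hub motor_nest servo_nest bearing_nest hub_nest boat jar'.split():
        for b in finder.find_in(o,d)[:4]:
            l,t,w,h=b['bbox']; print(o,round(b['confidence'],2),np.round([l,t,w,h]).tolist(), p2w(d,l+w/2,t+h/2,0.01)[:2].round(3))
E
```

```text
pics
{'clock': 0.0, 'joint_positions': [-1.237, 0.616, -0.013, 1.425, 0.008, 1.103, -0.04], 'joint_velocities': [-0.001, 0.001, -0.001, -0.0, -0.0, 0.001, -0.001], 'tau': [-0.001, -46.922, 0.259, -17.103, 0.01, 0.01, -0.0], 'eef_pos': [0.229, 0.608, 0.238], 'tool_rot': [0.179, 0.984, -0.001, -0.0], 'wrist_force': [0.058, 0.351, -0.192], 'ft_torque': [0.047, -0.033, 0.005], 'gripper_force': 0.0, 'width': 0.086} 0.008
top 495.866039931523 312.5918575099126 232.73610904667842 [ 0.386 -0.024  1.215] [[-0.02, -1.0, 0.01], [-1.0, 0.02, -0.08], [0.08, -0.01, -1.0]]
[1.09712257 0.75126148 0.        ] [-0.11854463 -0.79593378  0.        ]
motor 0.79 [291.0, 165.0, 26.0, 27.0] [ 0.62  -0.014]
motor 0.27 [344.0, 236.0, 28.0, 23.0] [ 0.446 -0.141]
servo 0.82 [451.0, 217.0, 19.0, 31.0] [ 0.478 -0.393]
servo 0.68 [404.0, 119.0, 27.0, 28.0] [ 0.727 -0.299]
servo 0.56 [419.0, 172.0, 18.0, 19.0] [ 0.606 -0.32 ]
bearing 0.51 [230.0, 168.0, 21.0, 22.0] [0.621 0.141]
hub 0.63 [398.0, 306.0, 40.0, 42.0] [ 0.251 -0.28 ]
motor_nest 0.72 [220.0, 234.0, 31.0, 31.0] [0.448 0.156]
servo_nest 0.74 [351.0, 164.0
[... 736 characters left out ...]
[313.0, 376.0, 54.0, 36.0] [ 0.476 -0.382]
servo 0.5 [271.0, 152.0, 38.0, 24.0] [0.464 0.267]
bearing 0.64 [356.0, 183.0, 18.0, 19.0] [0.623 0.133]
hub 0.93 [176.0, 338.0, 52.0, 50.0] [ 0.253 -0.288]
hub 0.69 [377.0, 276.0, 32.0, 26.0] [ 0.617 -0.168]
motor_nest 0.82 [272.0, 182.0, 30.0, 24.0] [0.447 0.152]
servo_nest 0.65 [288.0, 276.0, 35.0, 25.0] [ 0.449 -0.143]
servo_nest 0.17 [270.0, 152.0, 36.0, 25.0] [0.458 0.267]
bearing_nest 0.71 [280.0, 231.0, 30.0, 23.0] [ 0.444 -0.011]
hub_nest 0.63 [270.0, 152.0, 38.0, 24.0] [0.463 0.267]
hub_nest 0.63 [282.0, 230.0, 26.0, 23.0] [ 0.446 -0.008]
boat 0.88 [337.0, 137.0, 19.0, 24.0] [0.614 0.313]
jar 0.59 [311.0, 320.0, 26.0, 42.0] [ 0.466 -0.272]
```

View pics/top0.png

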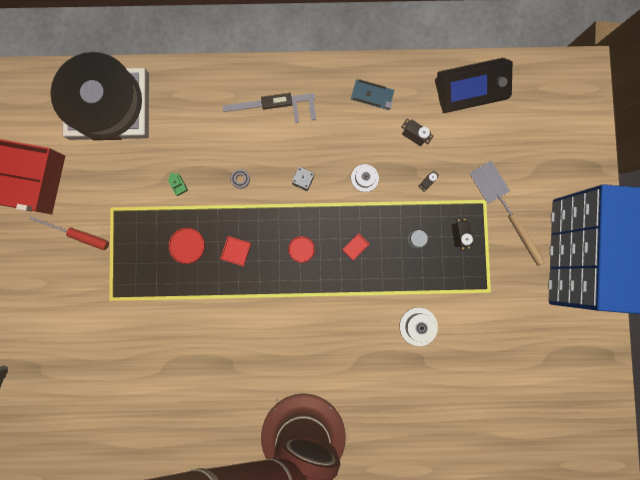

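View pics/side0.png

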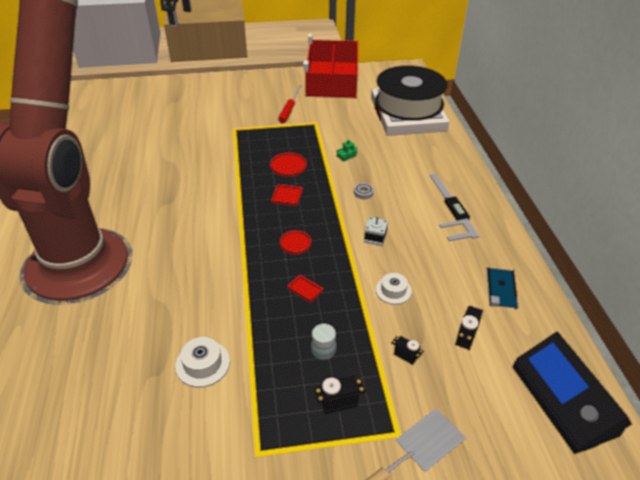

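The top view shows the small hub at (365,178), the small servo at (429,181), the motor at (303,179) and the bearing at (240,179). The nests are at (186,246) hub, (236,251) motor, (301,249) bearing and (356,246) servo, with the boat at (178,184) and the jar at (419,238). The side view agrees with this layout. The hub at (419,327) in the top view is the larger look-alike.

```bash
cat >> h.py <<'E'
from scipy.spatial.transform import Rotation as Ro
def go(x,y,z,yaw=None):
    "print tool-frame shift (mm) to reach TCP x,y,z and turn (deg) so that tool y lies along world angle yaw (mod 180)"
    s=monitor.state(); R=Ro.from_quat(s['tool_rot']).as_matrix(); p=np.array(s['eef_pos'])
    a=np.degrees(np.arctan2(R[1,1],R[0,1]))
    print('t',round(s['clock'],2),'pos',p.round(4),'yaw_y',a.round(1),'q7',np.round(s['joint_positions'][6],2),'w',round(s['width'],4))
    print(' shift',(R.T@(np.array([x,y,z])-p)*1000).round(1), 'zerr', R[2].round(4))
    if yaw is not None:
        d=(yaw-a+90)%180-90; print(' turn about tool z',-d, 'or',-(d-180*np.sign(d)))
E
python3 - <<'E'
from h import *
d=grab_frame('top'); im=d['frame'].astype(int)
m=((im[...,0]>110)&(im[...,1]<70)&(im[...,2]<70)).astype(np.uint8)
n,l,st,c=cv2.connectedComponentsWithStats(m)
for i in range(1,n):
    if st[i,4]>150:
        ct=cv2.findContours((l==i).astype(np.uint8),cv2.RETR_EXTERNAL,cv2.CHAIN_APPROX_NONE)[0][0]
        r=cv2.minAreaRect(ct); w=p2w(d,*r[0],.009); print(st[i],c[i].round(1),r,w[:2].round(4))
go(.535,.1,.36)
shot('wrist','w0.png')
E
```

```text
[   0  140   50   71 2466] [ 20.9 174.9] ((18.98702049255371, 175.3726806640625), (49.81906509399414, 64.02294921875), 10.12467098236084) [0.6412 0.6855]
[168 227  36  37 226] [183.  246.1] ((185.5, 245.0), (35.0, 36.0), 0.0) [0.4613 0.2772]
[ 67 228  40  22 364] [ 86.2 238.2] ((85.92308044433594, 238.1154022216797), (40.42763137817383, 9.417418479919434), 19.653823852539062) [0.4832 0.519 ]
t 1.15 pos [0.2288 0.6083 0.2393] yaw_y 69.4 q7 -0.04 w 0.0856
 shift [-465.5 -368.  -120.7] zerr [ 0.e+00 -1.e-04 -1.e+00]
```

View pics/w0.png

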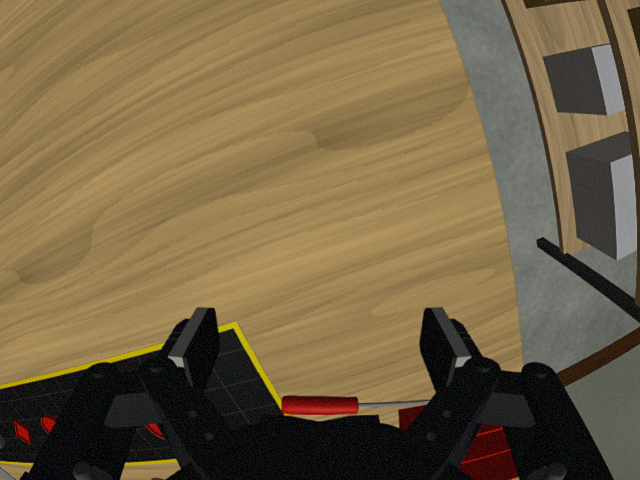

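The wrist view shows the nests at lower left, around (20-155,430), and the fingers at the bottom. I'll move over the work area.

{"name": "servo_tool", "arguments": {"plan": [[[-38,-30,-12],0,-1],[[-38,-30,-12],0,-1],[[-38,-30,-12],0,-1],[[-38,-30,-12],0,-1],[[-38,-30,-12],0,-1],[[-38,-30,-12],0,-1],[[-38,-30,-12],0,-1],[[-38,-30,-12],0,-1],[[-38,-30,-12],0,-1],[[-38,-30,-12],0,-1]]}}

```text
clock: 2.2
eef_pos: [0.4796, 0.192, 0.3602]
tool_rot: [0.179, 0.984, 0.0, 0.0]
wrist_force: [1.9, 0.3, 0.2]
width: 0.0853
gripper_force: 0.0
```

```bash
cat >> h.py <<'E'
def fp2w(d,u,v,z):
    R=cv2.Rodrigues(np.array(d['rvec'],float))[0]; t=np.array(d['tvec'],float).ravel()
    o=-R.T@t; a=np.array([(u-d['cx'])/d['fx'],(v-d['cy'])/d['fy']]); th=np.hypot(*a)
    r=R.T@np.r_[a/th*np.sin(th),np.cos(th)]; return o+r*(z-o[2])/r[2]
def fproj(d,P):
    R=cv2.Rodrigues(np.array(d['rvec'],float))[0]; c=np.atleast_2d(P)@R.T+np.array(d['tvec'],float).ravel()
    th=np.arctan2(np.hypot(c[:,0],c[:,1]),c[:,2]); ph=np.arctan2(c[:,1],c[:,0])
    return np.c_[d['fx']*th*np.cos(ph)+d['cx'],d['fy']*th*np.sin(ph)+d['cy']]
def bird(d,x0,x1,y0,y1,z,res=.001):
    "orthorectified view of plane z: up = +x, left = +y"
    X,Y=np.meshgrid(np.arange(x1,x0,-res),np.arange(y1,y0,-res),indexing='ij')
    uv=fproj(d,np.c_[X.ravel(),Y.ravel(),np.full(X.size,z)]).astype(np.float32).reshape(*X.shape,2)
    return cv2.remap(d['frame'],uv[...,0].copy(),uv[...,1].copy(),cv2.INTER_LINEAR)
E
python3 - <<'E'
from h import *
go(.535,.1,.36)
d=shot('wrist','w1.png')
R=cv2.Rodrigues(np.array(d['rvec'],float))[0]; print(d['fx'],d['cx'],d['cy'],(-R.T@np.array(d['tvec']).ravel()).round(3),R.round(2).tolist())
import pickle; pickle.dump(d,open('w1.pkl','wb'))
E
```

```text
t 2.2 pos [0.4796 0.192  0.3602] yaw_y 69.4 q7 0.82 w 0.0853
 shift [-84.2 -66.6   0.2] zerr [-6.e-04  8.e-04 -1.e+00]
371.64829954431775 319.20808822061724 238.41221795499888 [0.403 0.221 0.494] [[0.35, 0.94, 0.0], [0.89, -0.33, 0.32], [0.3, -0.11, -0.95]]
```

View pics/w1.png

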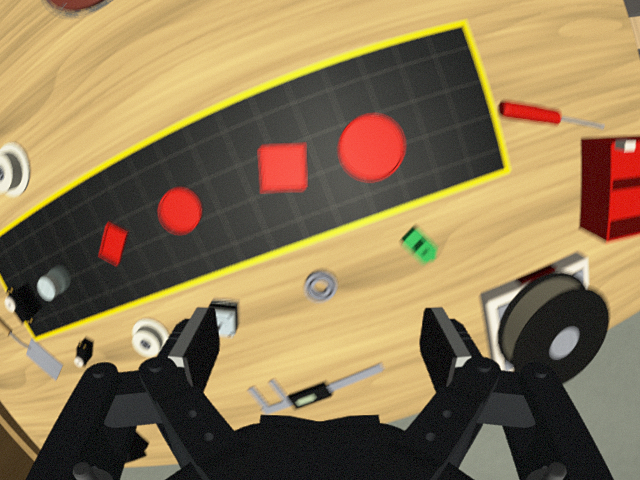

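The wrist view shows the hub nest at (372,147), motor nest (283,168), bearing nest (180,211), servo nest (114,244), bearing (321,286) and boat (419,243). Next I'll rectify it and measure.

```bash
cat >> h.py <<'E'
def nests(d):
    x1,y1,res=.56,.36,.0005
    b=bird(d,.34,x1,-.22,y1,.009,res); h=cv2.cvtColor(b,cv2.COLOR_RGB2HSV)
    m=(((h[...,0]<8)|(h[...,0]>172))&(h[...,1]>150)&(h[...,2]>70)).astype(np.uint8)
    n,l,st,c=cv2.connectedComponentsWithStats(m)
    for i in range(1,n):
        if st[i,4]>4000:
            ct=cv2.findContours((l==i).astype(np.uint8),cv2.RETR_EXTERNAL,cv2.CHAIN_APPROX_NONE)[0]
            ct=max(ct,key=len); (u,v),(w,hh),a=cv2.minAreaRect(ct)
            print('nest',np.round([x1-v*res,y1-u*res],4),'size',round(w*res,4),round(hh*res,4),'img ang',round(a,1),'-> side(w) world angle',round((-90-a)%180,1))
    return b
E
python3 - <<'E'
from h import *
import pickle; d=pickle.load(open('w1.pkl','rb'))
b=nests(d)
b=bird(d,.55,.69,.05,.35,.014,.0005); cv2.imwrite('pics/b1.png',b[:,:,::-1])
g=cv2.cvtColor(b,cv2.COLOR_RGB2HSV); m=(g[...,1]<75).astype(np.uint8)
n,l,st,c=cv2.connectedComponentsWithStats(cv2.morphologyEx(m,cv2.MORPH_OPEN,np.ones((5,5))))
for i in range(1,n):
    if st[i,4]>800:
        ct=max(cv2.findContours((l==i).astype(np.uint8),0,1)[0],key=len);(u,v),r=cv2.minEnclosingCircle(ct); print(st[i],.69-v*.0005,.35-u*.0005,r*.0005)
E
```

```text
nest [0.4629 0.2718] size 0.0879 0.0897 img ang 63.4 -> side(w) world angle 26.6
nest [ 0.4521 -0.1407] size 0.0428 0.0686 img ang 47.3 -> side(w) world angle 42.7
nest [0.4474 0.152 ] size 0.0638 0.0639 img ang 18.6 -> side(w) world angle 71.4
nest [ 0.4484 -0.008 ] size 0.0659 0.0719 img ang 52.1 -> side(w) world angle 37.9
[ 371   84  101   99 6955] 0.6239248275756836 0.1390926513671875 0.025831333160400392
```

View pics/b1.png

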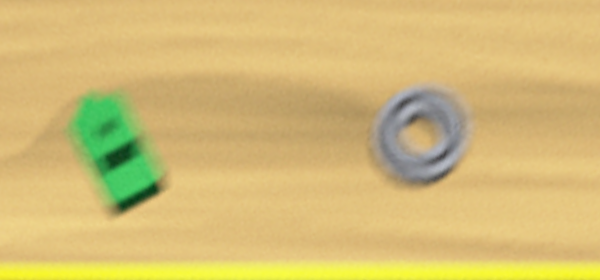

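The bearing shows at rectified (421,134), and the boat is 150 mm away from it. Moving above the bearing.

{"name": "servo_tool", "arguments": {"plan": [[[-15.4,0,20],0,-1],[[-15.4,0,20],0,-1],[[-15.4,0,20],0,-1],[[-15.4,0,20],0,-1],[[-15.4,0,20],0,-1],[[-15.4,0,20],0,-1],[[-15.4,0,20],0,-1],[[-15.4,0,20],0,-1],[[-15.4,0,20],0,-1],[[-15.4,0,20],0,-1]]}}

```text
clock: 3.25
eef_pos: [0.6235, 0.1398, 0.1584]
tool_rot: [0.179, 0.984, 0.0, 0.0]
wrist_force: [0.5, 0.2, -0.4]
width: 0.0852
gripper_force: 0.0
```

```bash
cat >> h.py <<'E'
def part(d,x,y,z,half=.06,smax=75,res=.00025):
    "low-saturation blob in the rectified plane z round x,y; prints enclosing circle/min rect"
    b=bird(d,x-half,x+half,y-half,y+half,z,res); g=cv2.cvtColor(b,cv2.COLOR_RGB2HSV)
    m=cv2.morphologyEx((g[...,1]<smax).astype(np.uint8),cv2.MORPH_OPEN,np.ones((9,9)))
    n,l,st,c=cv2.connectedComponentsWithStats(m); 
    for i in range(1,n):
        if st[i,4]*res*res>2e-4:
            ct=max(cv2.findContours((l==i).astype(np.uint8),0,1)[0],key=len); (u,v),r=cv2.minEnclosingCircle(ct); (a,e),(w,h),an=cv2.minAreaRect(ct)
            f=lambda u,v:(np.array([x+half-v*res,y+half-u*res])).round(4)
            print('circ',f(u,v),round(r*res,4),'rect',f(a,e),round(w*res,4),round(h*res,4),'w side world ang',round((-90-an)%180,1))
    return b
E
python3 - <<'E'
from h import *
d=shot('wrist','w2.png'); b=part(d,.624,.139,.014); cv2.imwrite('pics/b2.png',b[:,:,::-1])
R=cv2.Rodrigues(np.array(d['rvec'],float))[0]; print((-R.T@np.array(d['tvec']).ravel()).round(3))
go(.6245,.138,.03)
E
```

```text
circ [0.6226 0.1423] 0.0238 rect [0.6226 0.1424] 0.0467 0.0457 w side world ang 0.0
[0.547 0.168 0.292]
t 3.3 pos [0.6239 0.1373 0.1546] yaw_y 69.3 q7 1.02 w 0.0853
 shift [ -0.5   1.3 124.6] zerr [ 0.002  -0.0039 -1.    ]
```

View pics/b2.png

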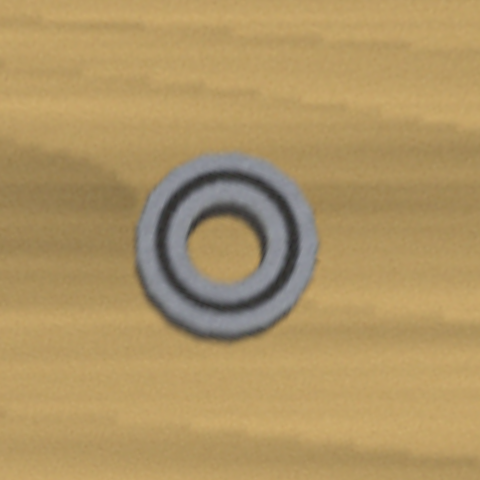

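The bearing is centred at rectified (226,246), which is (0.6226, 0.1423). Descending partway to check tracking.

{"name": "servo_tool", "arguments": {"plan": [[[0,0,20],0,-1],[[0,0,20],0,-1],[[0,0,20],0,-1],[[0,0,20],0,-1],[[0,0,20],0,-1],[[0,0,5],0,-1],[[0,0,0],0,-1],[[0,0,0],0,-1],[[0,0,0],0,-1],[[0,0,0],0,-1]]}}

```text
clock: 4.3
eef_pos: [0.6237, 0.1397, 0.0554]
tool_rot: [0.179, 0.984, 0.0, 0.001]
wrist_force: [0.2, -0.6, -0.3]
width: 0.0856
gripper_force: 0.0
```

```bash
python3 - <<'E'
from h import *
d=grab_frame('wrist'); b=part(d,.624,.139,.014)
go(.6226,.1423,.012)
E
```

```text
circ [0.6207 0.1431] 0.0246 rect [0.621  0.1428] 0.0485 0.0455 w side world ang 0.0
t 4.35 pos [0.6235 0.1397 0.0552] yaw_y 69.4 q7 1.03 w 0.0859
 shift [ 1.8  2.1 43.2] zerr [-1.3e-03  9.0e-04 -1.0e+00]
```

{"name": "servo_tool", "arguments": {"plan": [[[2.5,2,11],0,-1],[[0,0,16],0,-1],[[0,0,16],0,-1],[[0,0,0],0,-0.3],[[0,0,0],0,1],[[0,0,0],0,1],[[0,0,0],0,1],[[0,0,0],0,1],[[0,0,0],0,1],[[0,0,0],0,1]], "force": 50}}

```text
clock: 5.35
eef_pos: [0.6218, 0.1423, 0.0118]
tool_rot: [0.179, 0.984, 0.0, 0.001]
wrist_force: [0.2, -0.1, 1.4]
width: 0.044
gripper_force: 51.3
```

```bash
python3 - <<'E'
from h import *
go(.4484,-.008,.016)
shot('wrist','w3.png')
E
```

```text
t 5.35 pos [0.6218 0.1423 0.0118] yaw_y 69.4 q7 1.03 w 0.044
 shift [ 109.4 -201.8   -4.4] zerr [-1.e-03  6.e-04 -1.e+00]
```

View pics/w3.png

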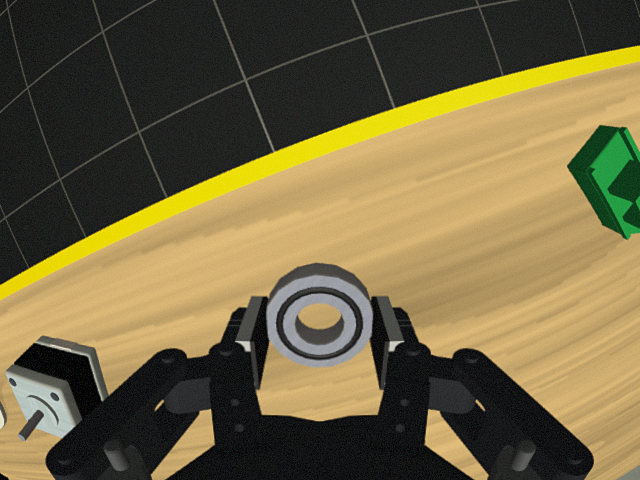

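The bearing is held at (320,315), with the boat to the right and the motor to the left, both clear. Lifting and moving to the nest.

{"name": "servo_tool", "arguments": {"plan": [[[0,0,-20],0,1],[[0,0,-40],0,1],[[0,0,-20],0,1],[[18,-33.6,0],0,1],[[18,-33.6,0],0,1],[[18,-33.6,0],0,1],[[18,-33.6,0],0,1],[[18,-33.6,0],0,1],[[18,-33.6,0],0,1],[[0,0,0],0,1]]}}

```text
clock: 6.4
eef_pos: [0.4432, -0.0125, 0.091]
tool_rot: [0.182, 0.983, -0.002, -0.004]
wrist_force: [-0.4, 0.3, -1.3]
width: 0.0441
gripper_force: 51.4
```

```bash
python3 - <<'E'
from h import *
go(.4484,-.008,.016)
d=shot('wrist','w4.png'); nests(d)
p=part(d,.4484,-.008,.09,half=.04); 
E
```

```text
t 6.4 pos [ 0.4432 -0.0125  0.091 ] yaw_y 69.0 q7 1.24 w 0.0441
 shift [-3.8  6.5 74.9] zerr [ 0.0072 -0.0054 -1.    ]
nest [0.452  0.2352] size 0.0227 0.074 img ang 11.9 -> side(w) world angle 78.1
nest [0.4454 0.1539] size 0.0646 0.0606 img ang 18.9 -> side(w) world angle 71.1
nest [ 0.449 -0.135] size 0.0397 0.063 img ang 46.5 -> side(w) world angle 43.5
nest [ 4.406e-01 -3.000e-04] size 0.0646 0.0518 img ang 33.5 -> side(w) world angle 56.5
circ [ 0.4485 -0.0079] 0.0564 rect [ 0.4485 -0.0079] 0.0798 0.0798 w side world ang 0.0
```

View pics/w4.png

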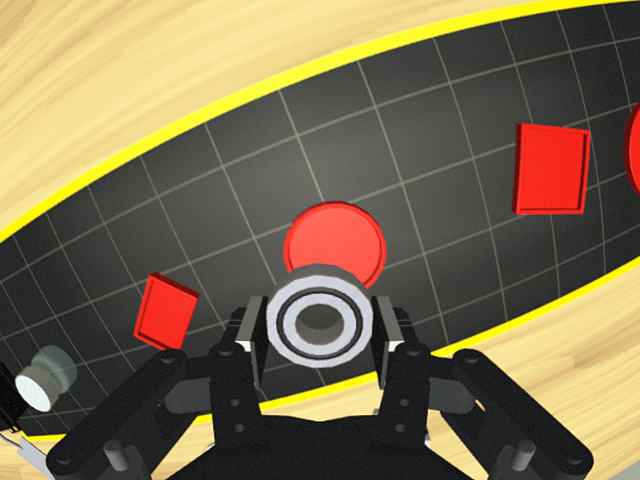

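The bearing nest sits at (335,245), partly hidden by the held bearing, with the servo nest at (167,312) and the motor nest at (552,169). I'll fit the nest silhouettes properly.

```bash
cat >> h.py <<'E'
from scipy.optimize import minimize
def outline(kind,x,y,yaw,z):
    if kind in('hub','bearing'):
        a=np.linspace(0,2*np.pi,72); r=.044 if kind=='hub' else .0325; q=np.c_[r*np.cos(a),r*np.sin(a)]
    else:
        w,h=(.03,.03) if kind=='motor' else (.029,.019); q=np.array([[w,h],[-w,h],[-w,-h],[w,-h]])
    c,s=np.cos(yaw),np.sin(yaw); return np.c_[q@np.array([[c,s],[-s,c]])+[x,y],np.full(len(q),z)]
def fitnest(d,kind,x,y,yawdeg=0,occ=None):
    h=cv2.cvtColor(cv2.GaussianBlur(d['frame'],(3,3),0),cv2.COLOR_RGB2HSV)
    m=((((h[...,0]<8)|(h[...,0]>172))&(h[...,1]>140)&(h[...,2]>60))*255).astype(np.uint8)
    u,v=fproj(d,[x,y,.005])[0]; V=np.zeros_like(m); cv2.circle(V,(int(u),int(v)),95,1,-1)
    if occ is not None: cv2.fillPoly(V,[np.array(occ,np.int32)],0)
    f=cv2.GaussianBlur(m.astype(np.float32)/255,(5,5),0)
    def cost(p):
        P=np.vstack([outline(kind,p[0]/1e3,p[1]/1e3,p[2]/100,z) for z in(0,.009)])
        hull=cv2.convexHull(fproj(d,P).astype(np.float32))
        k=np.zeros_like(m); cv2.fillConvexPoly(k,np.round(hull*16).astype(np.int32),255,cv2.LINE_AA,4)
        return float((np.abs(cv2.GaussianBlur(k.astype(np.float32)/255,(5,5),0)-f)*V).sum())
    p0=np.array([x*1e3,y*1e3,np.radians(yawdeg)*100]); S=np.array([p0,p0+[6,0,0],p0+[0,6,0],p0+[0,0,8]])
    r=minimize(cost,p0,method='Nelder-Mead',options=dict(initial_simplex=S,xatol=.02,fatol=.1))
    print(kind,(r.x[:2]/1e3).round(4),'yaw',np.degrees(r.x[2]/100).round(1),'cost',round(r.fun),'of',round(float((f*V).sum())))
E
python3 - <<'E'
from h import *
import pickle; d1=pickle.load(open('w1.pkl','rb'))
d=grab_frame('wrist'); pickle.dump(d,open('w4.pkl','wb'))
occ=[[200,480],[215,300],[262,268],[320,258],[378,268],[425,300],[440,480]]
for D,o in((d1,None),(d,occ)):
    fitnest(D,'bearing',.448,-.006,0,o); fitnest(D,'servo',.45,-.138,133,[[0,480],[0,470],[160,345],[240,300],[240,480]] if o else None); fitnest(D,'motor',.446,.153,71,o)
fitnest(d1,'hub',.462,.272)
go(.448,-.008,.016)
E
```

```text
bearing [ 0.4487 -0.0098] yaw 1.3 cost 1305 of 2920
servo [ 0.4523 -0.1434] yaw 132.8 cost 1726 of 2587
motor [0.4475 0.1517] yaw 70.9 cost 2100 of 4276
bearing [ 0.4481 -0.0049] yaw 0.1 cost 89 of 5663
servo [ 0.4512 -0.138 ] yaw 133.3 cost 107 of 3464
motor [0.4462 0.157 ] yaw 71.3 cost 1249 of 7708
hub [0.4632 0.2717] yaw 3.9 cost 1354 of 4888
t 6.5 pos [ 0.4491 -0.0089  0.0915] yaw_y 69.3 q7 1.24 w 0.0438
 shift [ 1.4  0.5 75.5] zerr [-2.e-04  0.e+00 -1.e+00]
```

Settled fit puts the bearing nest at (0.448, -0.005). Lowering and releasing.

{"name": "servo_tool", "arguments": {"plan": [[[2.4,3.3,15],0,1],[[0,0,20],0,1],[[0,0,15],0,1],[[0,0,10],0,1],[[0,0,8],0,1],[[0,0,4],0,1],[[0,0,3],0,1],[[0,0,0],0,1],[[0,0,0],0,1],[[0,0,0],0,0.6]]}}

```text
clock: 7.5
eef_pos: [0.4485, -0.0044, 0.0167]
tool_rot: [0.179, 0.984, 0.0, 0.0]
wrist_force: [1.2, 0.6, -1.0]
width: 0.0441
gripper_force: 51.4
```

```bash
python3 - <<'E'
from h import *
go(.448,-.005,.016); print(monitor.state()['wrist_force'])
E
```

```text
t 7.5 pos [ 0.4485 -0.0044  0.0167] yaw_y 69.4 q7 1.24 w 0.0441
 shift [ 0.3 -0.7  0.7] zerr [-8.e-04  3.e-04 -1.e+00]
[ 1.17030833  0.56839014 -1.03340388]
```

{"name": "servo_tool", "arguments": {"plan": [[[0,0,0.5],0,0.3],[[0,0,0],0,-0.3],[[0,0,0],0,-1],[[0,0,0],0,-1],[[0,0,-10],0,-1],[[0,0,-40],0,-1],[[-20,0,-45],0,-1],[[-45,0,-20],0,-1],[[-25,0,0],0,-1],[[0,0,0],0,-1]]}}

```text
clock: 8.5
eef_pos: [0.5366, -0.0381, 0.1329]
tool_rot: [0.18, 0.984, -0.0, 0.004]
wrist_force: [-1.8, 0.7, -0.3]
width: 0.0853
gripper_force: 0.0
```

{"name": "servo_tool", "arguments": {"plan": [[[-20,-15,0],0,-1],[[-20,-15,0],0,-1],[[0,0,0],0,-1],[[0,0,0],0,-1],[[0,0,0],0,-1],[[0,0,0],0,-1],[[0,0,0],0,-1],[[0,0,0],0,-1],[[0,0,0],0,-1],[[0,0,0],0,-1]]}}

```text
clock: 9.5
eef_pos: [0.5593, -0.0782, 0.1308]
tool_rot: [0.179, 0.984, -0.0, -0.0]
wrist_force: [0.5, -0.3, 0.3]
width: 0.0854
gripper_force: 0.0
```

```bash
python3 - <<'E'
from h import *
go(.62,-.014,.14)
d=shot('wrist','w5.png'); import pickle; pickle.dump(d,open('w5.pkl','wb'))
fitnest(d,'bearing',.448,-.006); fitnest(d,'servo',.4512,-.138,133)
E
```

```text
t 9.5 pos [ 0.5593 -0.0782  0.1308] yaw_y 69.4 q7 1.36 w 0.0854
 shift [-34.2  81.4  -9.2] zerr [ 0.e+00 -1.e-04 -1.e+00]
bearing [ 0.4463 -0.0051] yaw 3.7 cost 3447 of 3571
servo [ 0.4496 -0.1382] yaw 133.2 cost 136 of 4268
```

View pics/w5.png

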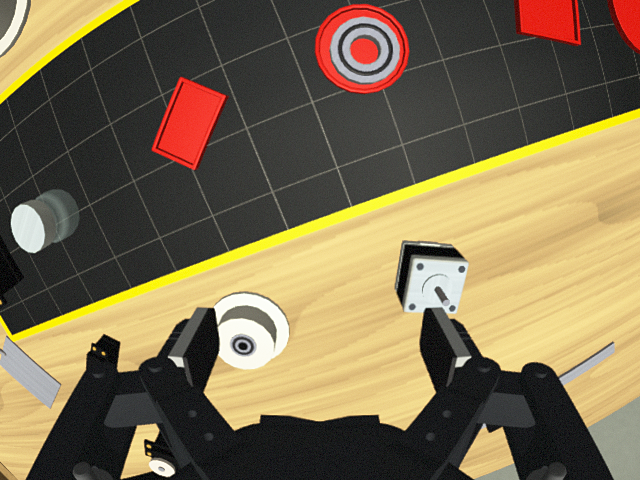

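The bearing is seated in its nest at (363,48). The motor's top plate spans corners (409,311), (418,256), (467,262), (461,314). The hub's top bearing is at (243,345).

```bash
python3 - <<'E'
from h import *
import pickle; d=pickle.load(open('w5.pkl','rb'))
q=np.array([fp2w(d,u,v,.04)[:2] for u,v in[(409,311),(418,256),(467,262),(461,314)]]); print(q.round(4),q.mean(0).round(4))
for i in range(4): e=q[(i+1)%4]-q[i]; print(np.hypot(*e).round(4),np.degrees(np.arctan2(e[1],e[0])).round(1)%90)
print('hub',fp2w(d,243,345,.027).round(4))
c=q.mean(0); yaw=np.median([np.degrees(np.arctan2(*(q[(i+1)%4]-q[i])[::-1]))%90 for i in range(4)])
go(c[0],c[1],.131,yaw); go(c[0],c[1],.131,yaw+90)
E
```

```text
[[ 6.268e-01 -3.580e-02]
 [ 5.884e-01 -1.910e-02]
 [ 6.057e-01  1.320e-02]
 [ 6.452e-01  6.000e-04]] [ 0.6165 -0.0103]
0.0419 66.5
0.0367 61.8
0.0414 72.4
0.0408 63.2
hub [ 0.6194 -0.1646  0.027 ]
t 9.55 pos [ 0.5593 -0.0782  0.1308] yaw_y 69.4 q7 1.36 w 0.0855
 shift [-29.6  83.7  -0.2] zerr [ 1.e-04 -1.e-04 -1.e+00]
 turn about tool z 4.534262310641779 or -175.4657376893582
t 9.55 pos [ 0.5593 -0.0782  0.1308] yaw_y 69.4 q7 1.36 w 0.0855
 shift [-29.6  83.7  -0.2] zerr [ 1.e-04 -1.e-04 -1.e+00]
 turn about tool z -85.46573768935824 or 94.53426231064176
```

{"name": "servo_tool", "arguments": {"plan": [[[-10,28,0],1.5,-1],[[-10,28,0],1.5,-1],[[-9.6,27.7,0],1.5,-1],[[0,0,0],0,-1],[[0,0,10],0,-1],[[0,0,20],0,-1],[[0,0,20],0,-1],[[0,0,10],0,-1],[[0,0,0],0,-1],[[0,0,0],0,-1]]}}

```text
clock: 10.55
eef_pos: [0.6183, -0.0127, 0.071]
tool_rot: [0.218, 0.976, -0.0, 0.0]
wrist_force: [0.0, 0.6, 0.2]
width: 0.0852
gripper_force: 0.0
```

```bash
python3 - <<'E'
from h import *
go(.6165,-.0103,.018,65); d=shot('wrist','w6.png')
E
```

```text
t 10.55 pos [ 0.6183 -0.0127  0.071 ] yaw_y 64.8 q7 1.19 w 0.0852
 shift [ 2.6  1.4 53. ] zerr [-2.e-04 -4.e-04 -1.e+00]
 turn about tool z -0.16910494008547516 or 179.83089505991452
```

View pics/w6.png

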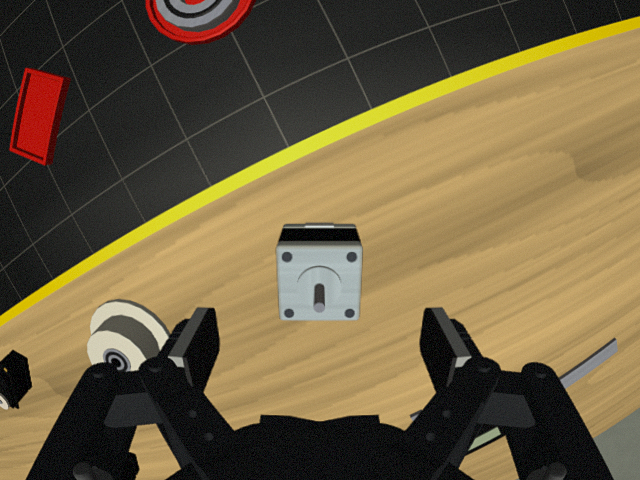

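The motor is square between the pads, with its plate corners at (277,246), (361,246), (359,320) and (279,320).

```bash
python3 - <<'E'
from h import *
d=grab_frame('wrist')
q=np.array([fp2w(d,u,v,.04)[:2] for u,v in[(277,246),(361,246),(359,320),(279,320)]]); c=q.mean(0); print(q.round(4),c)
go(c[0],c[1],.018)
E
```

```text
[[ 0.5903 -0.0213]
 [ 0.6073  0.0148]
 [ 0.6445 -0.0018]
 [ 0.627  -0.0393]] [ 0.61727289 -0.01189666]
t 10.65 pos [ 0.619  -0.0122  0.0718] yaw_y 64.9 q7 1.19 w 0.0855
 shift [ 1.8 -0.4 53.8] zerr [-1.9e-03  7.0e-04 -1.0e+00]
```

{"name": "servo_tool", "arguments": {"plan": [[[1.5,0,18],0,-1],[[0,0,20],0,-1],[[0,0,15],0,-1],[[0,0,0],0,-0.3],[[0,0,0],0,1],[[0,0,0],0,1],[[0,0,0],0,1],[[0,0,0],0,1],[[0,0,0],0,1],[[0,0,0],0,1]], "force": 70}}

```text
clock: 11.65
eef_pos: [0.6181, -0.0116, 0.0193]
tool_rot: [0.218, 0.976, 0.0, 0.001]
wrist_force: [-0.0, -0.3, 6.0]
width: 0.0409
gripper_force: 73.0
```

```bash
python3 - <<'E'
from h import *
go(.4462,.157,.128,71.3)
E
```

```text
t 11.65 pos [ 0.6181 -0.0116  0.0193] yaw_y 64.9 q7 1.19 w 0.0409
 shift [ 226.9   79.7 -109.3] zerr [-2.8e-03  8.0e-04 -1.0e+00]
 turn about tool z -6.424787382298561 or 173.57521261770142
```

{"name": "servo_tool", "arguments": {"plan": [[[0,0,-25],0,1],[[0,0,-40],0,1],[[0,0,-25],0,1],[[37.8,13.3,0],0,1],[[37.8,13.3,0],0,1],[[37.8,13.3,0],0,1],[[37.8,13.3,0],0,1],[[37.8,13.3,0],0,1],[[37.8,13.3,0],0,1],[[0,0,0],-6.4,1]]}}

```text
clock: 12.65
eef_pos: [0.4386, 0.163, 0.107]
tool_rot: [0.155, 0.988, 0.0, -0.004]
wrist_force: [-0.1, -0.4, -2.6]
width: 0.041
gripper_force: 72.2
```

{"name": "servo_tool", "arguments": {"plan": [[[0,0,0],0,1],[[0,0,0],0,1],[[0,0,0],0,1],[[0,0,0],0,1],[[0,0,0],0,1],[[0,0,0],0,1],[[0,0,0],0,1],[[0,0,0],0,1],[[0,0,0],0,1],[[0,0,0],0,1]]}}

```text
clock: 13.65
eef_pos: [0.4454, 0.1573, 0.1078]
tool_rot: [0.163, 0.987, -0.0, -0.0]
wrist_force: [0.0, 0.4, -2.5]
width: 0.0408
gripper_force: 72.2
```

```bash
python3 - <<'E'
from h import *
d=shot('wrist','w7.png'); import pickle; pickle.dump(d,open('w7.pkl','wb'))
fitnest(d,'motor',.4462,.157,71.3,[[190,480],[200,300],[262,215],[378,215],[440,300],[450,480]]); fitnest(d,'hub',.461,.275)
go(.4462,.157,.0235,71.3)
E
```

```text
motor [0.4466 0.1556] yaw 71.3 cost 22 of 1594
hub [0.462  0.2757] yaw 0.2 cost 377 of 10854
t 13.7 pos [0.4454 0.1573 0.1078] yaw_y 71.3 q7 0.94 w 0.0411
 shift [-0.8 -0.  84.3] zerr [ 0.e+00 -1.e-04 -1.e+00]
 turn about tool z -0.010475284852262234 or 179.98952471514775
```

View pics/w7.png

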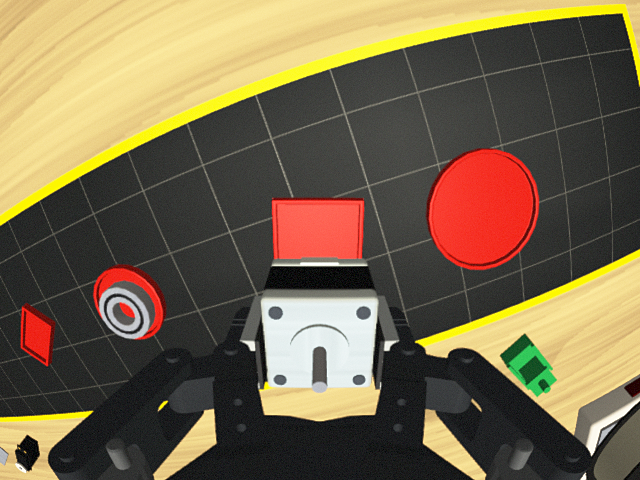

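The motor is held above its nest, whose rim shows at (273-364,200). The hub nest is at (484,209). Lowering the motor.

{"name": "servo_tool", "arguments": {"plan": [[[-1.7,-1.2,15],0,1],[[0,0,20],0,1],[[0,0,20],0,1],[[0,0,12],0,1],[[0,0,8],0,1],[[0,0,4],0,1],[[0,0,3],0,1],[[0,0,2],0,1],[[0,0,0],0,1],[[0,0,0],0,1]]}}

```text
clock: 14.7
eef_pos: [0.4469, 0.1557, 0.0242]
tool_rot: [0.163, 0.987, 0.0, 0.0]
wrist_force: [-0.6, 0.2, -3.4]
width: 0.0405
gripper_force: 72.2
```

{"name": "servo_tool", "arguments": {"plan": [[[0,0,1],0,1],[[0,0,0.5],0,1],[[0,0,0],0,0.3],[[0,0,0],0,-0.3],[[0,0,0],0,-1],[[0,0,0],0,-1],[[0,0,-15],0,-1],[[0,0,-45],0,-1],[[0,0,-45],0,-1],[[0,0,-15],0,-1]]}}

```text
clock: 15.7
eef_pos: [0.4487, 0.1562, 0.1461]
tool_rot: [0.163, 0.987, 0.002, 0.003]
wrist_force: [0.7, 0.9, -0.2]
width: 0.0854
gripper_force: 0.0
```

```bash
python3 - <<'E'
from h import *
go(.6194,-.1646,.143,71.3)
E
```

```text
t 15.7 pos [0.4487 0.1562 0.1461] yaw_y 71.3 q7 0.94 w 0.0854
 shift [-264.6 -249.1    3.4] zerr [-0.0056  0.0046 -1.    ]
 turn about tool z -0.02209209684164648 or 179.97790790315835
```

{"name": "servo_tool", "arguments": {"plan": [[[-33,-31,0],0,-1],[[-33,-31,0],0,-1],[[-33,-31,0],0,-1],[[-33,-31,0],0,-1],[[-33,-31,0],0,-1],[[-33,-31,0],0,-1],[[-33,-31,0],0,-1],[[-33,-31,0],0,-1],[[0,0,0],0,-1],[[0,0,0],0,-1]]}}

```text
clock: 16.7
eef_pos: [0.6166, -0.1654, 0.1415]
tool_rot: [0.164, 0.986, -0.0, -0.001]
wrist_force: [0.5, 0.4, -0.8]
width: 0.0852
gripper_force: 0.0
```

{"name": "servo_tool", "arguments": {"plan": [[[0,0,20],0,-1],[[0,0,20],0,-1],[[0,0,20],0,-1],[[0,0,0],0,-1],[[0,0,0],0,-1],[[0,0,0],0,-1],[[0,0,0],0,-1],[[0,0,0],0,-1],[[0,0,0],0,-1],[[0,0,0],0,-1]]}}

```text
clock: 17.7
eef_pos: [0.6172, -0.1641, 0.0826]
tool_rot: [0.163, 0.987, -0.0, 0.0]
wrist_force: [0.2, 0.9, 0.8]
width: 0.0854
gripper_force: 0.0
```

```bash
python3 - <<'E'
from h import *
d=shot('wrist','w8.png'); import pickle; pickle.dump(d,open('w8.pkl','wb'))
g=cv2.cvtColor(d['frame'],cv2.COLOR_RGB2GRAY)
go(.6194,-.1646,.0145)
print('proj of hub guess',fproj(d,[.6194,-.1646,.027]))
E
```

```text
t 17.75 pos [ 0.6172 -0.1641  0.0825] yaw_y 71.3 q7 1.52 w 0.0854
 shift [-2.3  0.2 68. ] zerr [-2.e-04 -0.e+00 -1.e+00]
proj of hub guess [[319.81313628 272.43173189]]
```

View pics/w8.png

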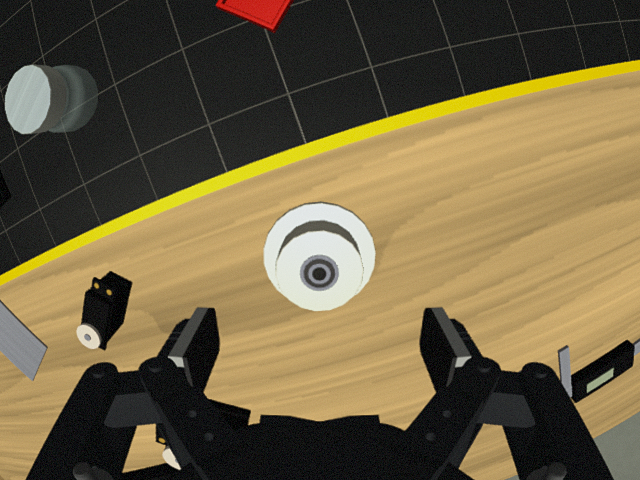

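The hub's centre bearing is at (319,273), matching the estimate. The small servo is at (105,305) with its horn at (88,338). Grasping the hub boss.

{"name": "servo_tool", "arguments": {"plan": [[[-2.3,0,20],0,-1],[[0,0,25],0,-1],[[0,0,15],0,-1],[[0,0,7],0,-1],[[0,0,0],0,-0.3],[[0,0,0],0,1],[[0,0,0],0,1],[[0,0,0],0,1],[[0,0,0],0,1],[[0,0,0],0,1]], "force": 40}}

```text
clock: 18.75
eef_pos: [0.6204, -0.1651, 0.0167]
tool_rot: [0.163, 0.987, -0.0, 0.001]
wrist_force: [-0.0, -0.5, 5.0]
width: 0.0482
gripper_force: 41.9
```

```bash
python3 - <<'E'
from h import *
go(.462,.2757,.13)
E
```

```text
t 18.75 pos [ 0.6204 -0.1651  0.0167] yaw_y 71.3 q7 1.52 w 0.0482
 shift [ 291.1  366.7 -114.1] zerr [-0.0028  0.     -1.    ]
```

{"name": "servo_tool", "arguments": {"plan": [[[0,0,-20],0,1],[[0,0,-45],0,1],[[0,0,-45],0,1],[[26,33,0],0,1],[[26,33,0],0,1],[[26,33,0],0,1],[[26,33,0],0,1],[[26,33,0],0,1],[[26,33,0],0,1],[[26,33,0],0,1]]}}

```text
clock: 19.75
eef_pos: [0.5198, 0.1139, 0.1251]
tool_rot: [0.163, 0.987, -0.0, -0.0]
wrist_force: [0.3, -0.3, -0.9]
width: 0.0484
gripper_force: 41.6
```

{"name": "servo_tool", "arguments": {"plan": [[[26,33,0],0,1],[[26,33,0],0,1],[[26,33,0],0,1],[[15,20,0],0,1],[[10,16,0],0,1],[[0,0,0],0,1],[[0,0,0],0,1],[[0,0,0],0,1],[[0,0,0],0,1],[[0,0,0],0,1]]}}

```text
clock: 20.75
eef_pos: [0.4673, 0.272, 0.1253]
tool_rot: [0.164, 0.987, -0.0, 0.0]
wrist_force: [0.0, 0.1, -1.3]
width: 0.0486
gripper_force: 41.6
```

```bash
python3 - <<'E'
from h import *
d=shot('wrist','w9.png')
fitnest(d,'hub',.462,.2757,0,[[150,480],[190,300],[230,240],[320,215],[410,240],[450,300],[490,480]])
fitnest(d,'motor',.4466,.1556,71)
go(.462,.2757,.0207)
E
```

```text
hub [0.4622 0.2749] yaw 1.2 cost 61 of 5896
motor [0.4458 0.155 ] yaw 71.7 cost 3765 of 1999
t 20.8 pos [0.4672 0.2724 0.1253] yaw_y 71.2 q7 0.77 w 0.0487
 shift [  6.    1.5 104.6] zerr [-1.e-04 -3.e-04 -1.e+00]
```

View pics/w9.png

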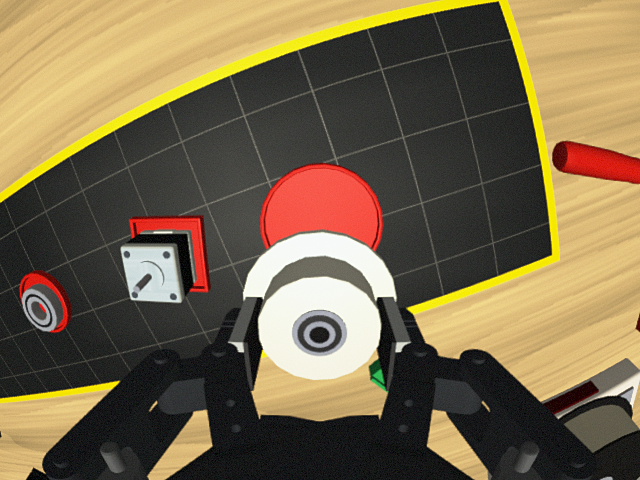

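The motor is seated in its nest at (165,258). The hub is held above its nest at (320,210). Lowering it.

{"name": "servo_tool", "arguments": {"plan": [[[4.6,1,20],0,1],[[0,0,30],0,1],[[0,0,25],0,1],[[0,0,12],0,1],[[0,0,8],0,1],[[0,0,5],0,1],[[0,0,3],0,1],[[0,0,1.5],0,1],[[0,0,0],0,1],[[0,0,0],0,1]]}}

```text
clock: 21.8
eef_pos: [0.4631, 0.276, 0.0213]
tool_rot: [0.163, 0.987, 0.0, 0.0]
wrist_force: [-0.5, 0.4, -0.3]
width: 0.0483
gripper_force: 41.6
```

{"name": "servo_tool", "arguments": {"plan": [[[0,0,0.5],0,1],[[0,0,0],0,0.3],[[0,0,0],0,-0.3],[[0,0,0],0,-1],[[0,0,0],0,-1],[[0,0,-15],0,-1],[[0,0,-45],0,-1],[[0,0,-45],0,-1],[[0,0,-20],0,-1],[[0,0,0],0,-1]]}}

```text
clock: 22.8
eef_pos: [0.4648, 0.2769, 0.1488]
tool_rot: [0.163, 0.987, 0.003, 0.003]
wrist_force: [-0.6, 0.2, -0.1]
width: 0.0855
gripper_force: 0.0
```

```bash
python3 - <<'E'
from h import *
import pickle; d=pickle.load(open('w8.pkl','rb'))
h=fp2w(d,88,338,.0415); print('horn',h.round(4))
for u,v in[(95,287),(109,293)]: print('ear screws z.029',fp2w(d,u,v,.029).round(4))
go(.6,-.31,.145)
E
```

```text
horn [ 0.6126 -0.3239  0.0415]
ear screws z.029 [ 0.5847 -0.3058  0.029 ]
ear screws z.029 [ 0.5916 -0.2971  0.029 ]
t 22.8 pos [0.4648 0.2769 0.1488] yaw_y 71.3 q7 0.76 w 0.0855
 shift [-316.4 -512.5    2.2] zerr [-0.0049  0.0061 -1.    ]
```

{"name": "servo_tool", "arguments": {"plan": [[[-22.6,-36.8,0],0,-1],[[-22.6,-36.8,0],0,-1],[[-22.6,-36.8,0],0,-1],[[-22.6,-36.8,0],0,-1],[[-22.6,-36.8,0],0,-1],[[-22.6,-36.8,0],0,-1],[[-22.6,-36.8,0],0,-1],[[-22.6,-36.8,0],0,-1],[[-22.6,-36.8,0],0,-1],[[-22.6,-36.8,0],0,-1]]}}

```text
clock: 23.8
eef_pos: [0.558, -0.1468, 0.1438]
tool_rot: [0.163, 0.987, 0.0, -0.001]
wrist_force: [0.6, -0.2, -0.4]
width: 0.0855
gripper_force: 0.0
```

{"name": "servo_tool", "arguments": {"plan": [[[-22.6,-36.8,0],0,-1],[[-22.6,-36.8,0],0,-1],[[-22.6,-36.8,0],0,-1],[[-22.6,-36.8,0],0,-1],[[0,0,0],8,-1],[[0,0,0],8,-1],[[0,0,0],7.8,-1],[[0,0,20],0,-1],[[0,0,20],0,-1],[[0,0,0],0,-1]]}}

```text
clock: 24.8
eef_pos: [0.5942, -0.3118, 0.1004]
tool_rot: [0.363, 0.932, 0.001, -0.005]
wrist_force: [-0.3, 0.3, -1.1]
width: 0.0857
gripper_force: 0.0
```

{"name": "servo_tool", "arguments": {"plan": [[[0,0,0],0,-1],[[0,0,0],0,-1],[[0,0,0],0,-1],[[0,0,0],0,-1],[[0,0,0],0,-1],[[0,0,0],0,-1],[[0,0,0],0,-1],[[0,0,0],0,-1],[[0,0,0],0,-1],[[0,0,0],0,-1]]}}

```text
clock: 25.8
eef_pos: [0.5971, -0.3137, 0.1053]
tool_rot: [0.363, 0.932, -0.0, -0.0]
wrist_force: [-0.5, 0.5, -0.2]
width: 0.085
gripper_force: 0.0
```

```bash
python3 - <<'E'
from h import *
d=shot('wrist','w10.png'); import pickle; pickle.dump(d,open('w10.pkl','wb'))
go(.6052,-.3171,.015,47.5)
print(fproj(d,[[.6126,-.3239,.0415],[.588,-.3015,.029],[.6052,-.3171,.036]]).round(0).tolist())
E
```

```text
t 25.85 pos [ 0.5971 -0.3137  0.1053] yaw_y 47.5 q7 1.42 w 0.0856
 shift [-8.3  3.  90.3] zerr [ 1.e-04 -1.e-04 -1.e+00]
 turn about tool z -0.013396109232573394 or 179.9866038907674
[[324.0, 292.0], [324.0, 232.0], [324.0, 272.0]]
```

View pics/w10.png

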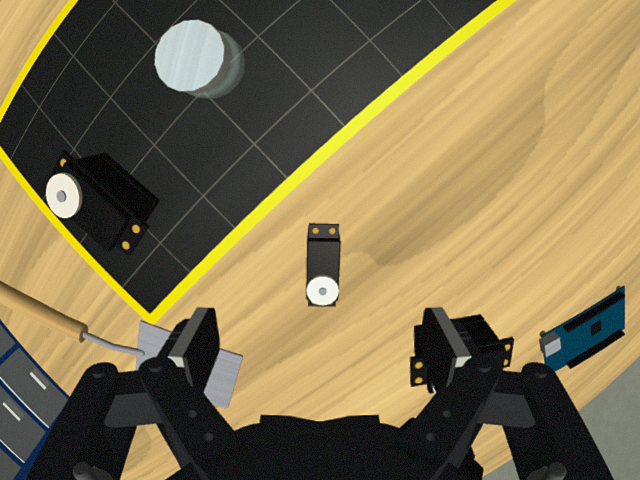

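The servo lies square between the pads, with its horn at (323,291) and ears at (323,232), as predicted. The bigger servo at (460,355) and the spatula are clear of the finger positions.

{"name": "servo_tool", "arguments": {"plan": [[[-8.3,2.5,10],0,-1],[[0,0,25],0,-1],[[0,0,30],0,-1],[[0,0,24],0,-1],[[0,0,0],0,-0.3],[[0,0,0],0,0.1],[[0,0,0],0,0.5],[[0,0,0],0,1],[[0,0,0],0,1],[[0,0,0],0,1]], "force": 35}}

```text
clock: 26.85
eef_pos: [0.606, -0.3181, 0.018]
tool_rot: [0.363, 0.932, -0.0, 0.002]
wrist_force: [0.3, -0.4, 4.9]
width: 0.0192
gripper_force: 34.8
```

```bash
python3 - <<'E'
from h import *
go(.4496,-.1382,.12,43.2)
E
```

```text
t 26.85 pos [ 0.606  -0.3181  0.018 ] yaw_y 47.5 q7 1.43 w 0.0192
 shift [ 236.5   27.  -102.7] zerr [-3.1e-03  8.0e-04 -1.0e+00]
 turn about tool z 4.284991135631103 or -175.71500886436888
```

{"name": "servo_tool", "arguments": {"plan": [[[0,0,-20],0,1],[[0,0,-45],0,1],[[0,0,-30],0,1],[[34,3.9,0],0,1],[[34,3.9,0],0,1],[[34,3.9,0],0,1],[[34,3.9,0],0,1],[[34,3.9,0],0,1],[[34,3.9,0],0,1],[[32,3.6,0],4.3,1]]}}

```text
clock: 27.85
eef_pos: [0.448, -0.1369, 0.1115]
tool_rot: [0.398, 0.917, 0.0, -0.0]
wrist_force: [0.8, -0.4, -1.7]
width: 0.0195
gripper_force: 34.3
```

{"name": "servo_tool", "arguments": {"plan": [[[0,0,0],0,1],[[0,0,0],0,1],[[0,0,0],0,1],[[0,0,0],0,1],[[0,0,0],0,1],[[0,0,0],0,1],[[0,0,0],0,1],[[0,0,0],0,1],[[0,0,0],0,1],[[0,0,0],0,1]]}}

```text
clock: 28.85
eef_pos: [0.4492, -0.138, 0.1113]
tool_rot: [0.397, 0.918, -0.0, -0.0]
wrist_force: [-0.4, -0.1, -0.4]
width: 0.0194
gripper_force: 34.3
```

```bash
python3 - <<'E'
from h import *
d=shot('wrist','w11.png'); import pickle; pickle.dump(d,open('w11.pkl','wb'))
fitnest(d,'servo',.4496,-.1382,133.2,[[190,480],[200,300],[290,215],[350,215],[440,300],[450,480]])
go(.4496,-.1382,.022,43.2)
E
```

```text
servo [ 0.4503 -0.1382] yaw 133.2 cost 10 of 1056
t 28.9 pos [ 0.4492 -0.138   0.1113] yaw_y 43.2 q7 1.22 w 0.0192
 shift [-0.4  0.1 89.3] zerr [ 0. -0. -1.]
 turn about tool z -0.0045057906567933514 or 179.9954942093432
```

View pics/w11.png

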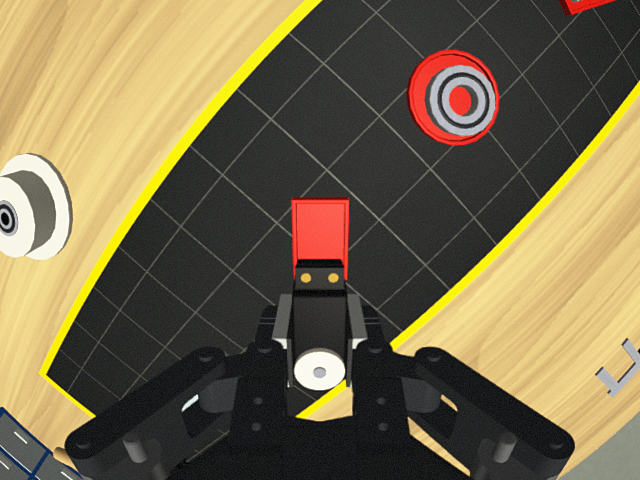

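The servo hangs upright, aligned over its nest at (320,235). The bearing is still seated at (455,97). Lowering the servo.

{"name": "servo_tool", "arguments": {"plan": [[[-1.7,0.4,20],0,1],[[0,0,25],0,1],[[0,0,18],0,1],[[0,0,12],0,1],[[0,0,7],0,1],[[0,0,4],0,1],[[0,0,3],0,1],[[0,0,0.5],0,1],[[0,0,0],0,1],[[0,0,0],0,1]]}}

```text
clock: 29.9
eef_pos: [0.451, -0.1391, 0.0222]
tool_rot: [0.397, 0.918, 0.0, 0.0]
wrist_force: [-0.5, 0.2, -0.2]
width: 0.0194
gripper_force: 34.3
```

{"name": "servo_tool", "arguments": {"plan": [[[0,0,0.5],0,1],[[0,0,0],0,0.5],[[0,0,0],0,0],[[0,0,0],0,-0.5],[[0,0,0],0,-1],[[0,0,0],0,-1],[[0,0,-10],0,-1],[[0,0,-40],0,-1],[[0,0,-45],0,-1],[[0,0,-30],0,-1]]}}

```text
clock: 30.9
eef_pos: [0.4513, -0.1394, 0.1494]
tool_rot: [0.397, 0.918, 0.0, 0.002]
wrist_force: [1.1, -0.3, 0.3]
width: 0.0853
gripper_force: 0.0
```

{"name": "servo_tool", "arguments": {"plan": [[[-30,30,-10],0,-1],[[-30,30,-10],0,-1],[[-30,30,-10],0,-1],[[-10,30,0],0,-1],[[0,0,0],0,-1],[[0,0,0],0,-1],[[0,0,0],0,-1],[[0,0,0],0,-1],[[0,0,0],0,-1],[[0,0,0],0,-1]]}}

```text
clock: 31.9
eef_pos: [0.6062, -0.1302, 0.1765]
tool_rot: [0.398, 0.918, -0.0, -0.0]
wrist_force: [-0.6, -0.1, 0.3]
width: 0.0852
gripper_force: 0.0
```

```bash
python3 - <<'E'
from h import *
d=shot('wrist','w12.png'); N=dict(servo=(.4500,-.1382),bearing=(.448,-.005),motor=(.4466,.1556),hub=(.4622,.275))
for k,z in(('bearing',.018),('motor',.066),('hub',.031)): print(k,fproj(d,[*N[k],z]).round(0).tolist())
dd=[.0068,-.0073]; print('horn',fproj(d,[.45+.0068,-.1382-.0073,.0455]).round(0).tolist())
E
```

```text
bearing [[281.0, -24.0]]
motor [[423.0, -160.0]]
hub [[501.0, -168.0]]
horn [[158.0, 113.0]]
```

View pics/w12.png

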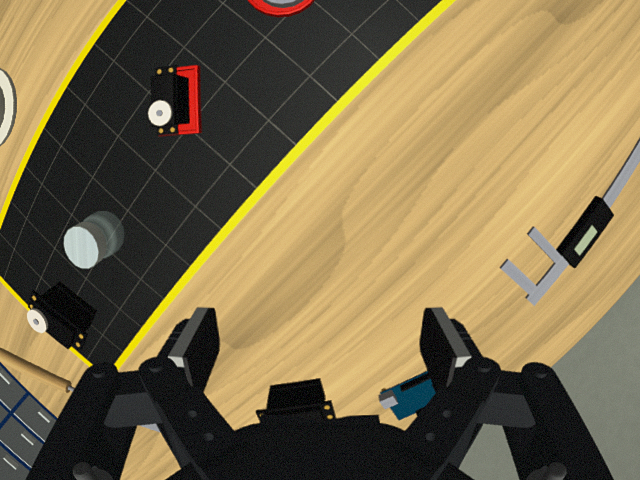

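I've now viewed more than the 14 pictures allowed, so I'll check the rest by numbers only. The servo's horn at (159,113) matches the seated prediction (158,113).

```bash
python3 - <<'E'
from h import *
d=grab_frame('top'); im=d['frame'].astype(np.uint8); h=cv2.cvtColor(im,cv2.COLOR_RGB2HSV)
u,v=w2p(d,[.4622,.275,.01]).astype(int); sl=np.s_[v-25:v+25,u-25:u+25]
w=((h[sl][...,1]<70)&(h[sl][...,2]>120)).astype(np.uint8); r=((h[sl][...,1]>150)&((h[sl][...,0]<8)|(h[sl][...,0]>172))).astype(np.uint8)
c=cv2.findNonZero(w); (a,b),R=cv2.minEnclosingCircle(c); (a2,b2),R2=cv2.minEnclosingCircle(cv2.findNonZero(r))
print('hub',p2w(d,u-25+a,v-25+b,.009).round(4),R,'nest',p2w(d,u-25+a2,v-25+b2,.009).round(4),R2)
s=grab_frame('side')
for n,D in(('top',d),('side',s)):
  for o in('hub','boat','jar'):
    for q in finder.find_in(o,D)[:3]:
        l,t,ww,hh=q['bbox']; print(n,o,round(q['confidence'],2),np.round([l,t,ww,hh]).tolist(),p2w(D,l+ww/2,t+hh/2,.01)[:2].round(3))
st=monitor.state(); print(st['gripper_force'],st['clock'])
E
```

```text
hub [0.4625 0.277  0.009 ] 14.23086929321289 nest [0.4608 0.2762 0.009 ] 18.19890022277832
top hub 0.89 [171.0, 228.0, 30.0, 31.0] [0.464 0.275]
top hub 0.85 [395.0, 308.0, 42.0, 39.0] [ 0.252 -0.277]
top hub 0.58 [294.0, 238.0, 16.0, 20.0] [ 0.449 -0.005]
top boat 0.5 [168.0, 171.0, 18.0, 25.0] [0.614 0.297]
top jar 0.74 [406.0, 229.0, 23.0, 20.0] [ 0.465 -0.288]
side hub 0.91 [276.0, 152.0, 25.0, 19.0] [0.461 0.278]
side hub 0.71 [176.0, 337.0, 54.0, 51.0] [ 0.254 -0.286]
side jar 0.83 [309.0, 321.0, 26.0, 41.0] [ 0.462 -0.272]
0.0 32.35
```

The hub is centred to about 2 mm, and the boat and jar haven't moved. Handing in.

```bash
python3 -c "
from h import *
print(workorder.sign_off())"
```

```text
the job is handed in; nothing more can be done
None
```

I set all four parts in their nests and handed the job in at about 32 s; no verdict came back, camera checks put every part in place with the boat and jar unmoved, but I viewed 16 pictures, over the limit of 14.

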